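# Stand the key post up and hold it against the sprung pad for screwing

## Task

The brown wooden key post has toppled over on the shelf: stand it upright, then press its flat back squarely against the middle of the red sprung pad on the dark back rail, its foot still flat on the shelf, so that a helper can screw its foot to the shelf from below. Push steadily with about 10 newtons, which drives the pad roughly halfway in (never jam it all the way), and finish while still holding it pressed like that; leave the other things on the shelf where they are.

Things in the scene. Friction and masses are not known exactly. Their poses are not given: they have to be found in the camera images.
- key_post: Brown wooden key post, 0.38 to 0.6 kg: square post 36 x 36 mm, top 90 mm above the underside, on a steel foot 12 mm thick (felt included). Own z runs up the post, own x out of its back. Origin: underside of the foot, on the post's centre line. Foot: x -42 to +18, y -35 to +35 mm; post: x and y -18 to +18 mm; so the backs are flush at x = +18 mm. A small hook on the front reaches x = -40 mm at z 33 to 49 mm.
- post_top (a point): Centre of the post's top end, 90 mm up its own z. At the start the post lies on its own +y side, on the foot's edge and the post's top edge, so its axis dips 12 degrees, the origin 37 mm above the shelf; top to the robot's left (+y, within 25 degrees), back away from the robot.
- foot_edge (a point): Middle of the foot's lower edge on the own +y side (35 mm beside the origin): the edge to tip it up over. The weight lies about 15 mm above the underside: with this edge on the shelf and the post within about 55 degrees of upright it rights itself when let go. Under the foot is thin grey felt, which slides easily on the shelf (friction about 0.25).
- back_rail: The dark wooden back rail, fixed to the shelf: an upright board 360 mm long (own y), 56 mm tall, 22 mm thick, with a low ledge 12 mm tall behind it. Origin: on the shelf, at the middle of the board's front face. Own x points away from the robot, square into the rail: the direction to press. The red pad stands in front of it.
- pad_face (a point): Centre of the front face of the red pad (8 mm thick plate, 44 mm wide, 62 mm tall, from 14 to 76 mm above the shelf), with the axes of the rail; it moves with the pad. At rest it stands 45 mm in front of the rail's board.
- press_pad (a joint): How far the red pad is pushed in towards the rail, m: 0 free, end stop at 0.026. It slides along the rail's own x on a spring of 800 N/m without preload: 5 N at 0.006, 10 N at 0.0125, 16 N at 0.020.
- glass_bowl: Green glass bowl, 130 mm across, 50 mm tall, loose; origin under its middle. To be left alone.
- glasses_case: Blue reading glasses case 160 x 62 x 36 mm, loose; origin under its middle. To be left alone.
- tyre_lever: Grey plastic tyre lever, 143 mm long along own x, 20 mm wide, 12 mm tall, loose; origin under its middle. To be left alone.
- screwdriver: The helper's screwdriver, lying on the shelf, handle towards own -x, loose. To be left alone.
Things that resemble listed ones, but are neither listed nor needed, are in the scene too. Of the things that look like the key_post, take the one that is nearest to the robot's base at the start.

How it is judged:
By the outcome, as a careful person would: the job done as asked, in the order asked, and still so for the second after the job is handed in, while the arm keeps its last pose, push and grip.
It also fails if it takes over 64 s, if anything falls off the work surface, if the arm or the gripper's body presses on something with over 40 N, if the wrist force passes 120 N, or if a joint passes its speed limit or range.

## Robot

A 6-joint arm with a two-finger parallel gripper is mounted at the origin on the work surface. World frame = base frame: x ahead of the robot, y to its left, z up, the work surface at z = 0. Lengths are in mm, angles in rad, forces in N, time in s.
With the tool pointing down it reaches from about 325 to 775 mm from the base axis. Payload 5.5 kg.
Tool frame: the origin (TCP) lies at the very end of the fingers, on their centre line; the grasp point (between the pads) lies 19 mm behind it (env.hold_point_z is the distance from the TCP to the grasp point, in mm); z points along the fingers, y is the line along which they close (so a half turn about z gives the same grasp; the last joint's range is limited). The gripper opens to 85 mm and grips with 20 to 120 N. Pads are 22 mm wide; open, the fingers measure 114 mm over their backs; the gripper's body (76 mm by 85 mm) begins 54 mm behind the grasp point. The pads swing forward as they close: fully open they stand 13 mm farther back than shut.
Start: joints at [1.179, 0.091, 1.231, -0, 1.82, -0.057], TCP at [197.153, 566.698, 231.275] pointing down, gripper open.
Joint ranges: [-2.87, 2.87], [-0.86, 2.18], [0.17, 2.46], [-1.51, 4.65], [0.06, 2.69], [-2.65, 2.65]. Speed limits (rad/s): [2.57, 2.57, 3.01, 3.14, 3.14, 3.14].

## Interface

Orientations are given as a 3x3 rotation matrix whose columns are the frame's x, y, z axes.
In Python, from station import env, vision gives the robot as it stands. The module is installed in compiled form; this text tells all that it offers.
- The arm moves only by the tool apply_moves, never from a script. Its arguments are lists of equal length, an entry for each row: "xyz": the shift along the world's x, y, z normalised to -1 to 1, where 1 is 0.4 m, a list of three; "twist": the turn about the world's z normalised to -1 to 1, where 1 is 90 degrees; "claw": the closure, from 0 (fully open) to 1 (shut). A call has 1 to 5 rows; each row is the pose to reach, as a shift and turn from the pose commanded when the call began; what a row does not reach only later rows make up. A row lasts 1/10 s, in which the tool goes at most 50 mm and 8.59 degrees, less where a joint would pass 70% of its speed; a pose out of reach is approached as far as the arm can. A call with a number of a shift or a turn outside -1 to 1 is refused whole. A call with a gripper value outside its range is refused whole. The fingers move at their own pace and stop on an object; "squeeze" is the grip in N (left out, the last holds). Time passes only in rows, so rows that repeat a pose let the fingers close. It gives the time, the measured TCP pose, the force, the opening and the grip force at its end, in the units of the state.
- env.get_obs(): the state, without advancing time (a new reading comes with each control period).
- vision.get_image(name): name is "side" or "top"; returns the picture (384x512x3 uint8, red, green, blue); there is no depth.
- vision.calibration(name): a dict with "mtx" (3x3 intrinsics, pixels), "dist" ([k1, k2, p1, p2, k3] as OpenCV has them; the pictures are not rectified), "rvec" (rotation vector, rad) and "tvec" (3), from world to camera coordinates, as OpenCV has them. Camera axes: x right, y down, z forward; pixel columns grow to the right and rows downward; lengths in mm; the calibration is good to about 2 mm. A picture is of the moment at which its call begins. calibration takes no time and is no camera call.
- env.job_done(): hands the job in; it is judged then, once.
The state is a dict: "time": time; "joint_pos": joint angles; "joint_vel": joint speeds; "joint_torque": joint torques, N m; "position": TCP position; "eef_rot": TCP orientation; "contact_force": force on the tool from outside, world axes, zero at the start; "wrist_torque": the same for the moment, N m; "gripper_width": finger opening in mm; "grip_force": force on a finger pad.
Only numpy, scipy, OpenCV 4.12 (cv2) and the standard library are available. Lean on these libraries where they do the work, as an engineer would, in place of code of your own. Each camera call takes 0.05 s, during which the arm holds its last target. There are 200 camera calls.

## Working session

There is one attempt and no reset: what is moved stays moved. The work goes in short steps, Python scripts to look and compute and a tool call to move; the robot and the scene stay as the last step left them, time stands still between calls to the robot, and variables do not carry over. Pictures are saved under pics/ and viewed, at most 10 in all, crops included, and the job is handed in when it is done.

Besides the shell and the picture viewer there is one more tool, called after "Request:" by a JSON object that holds its "api" and its "payload". apply_moves: Moves the arm, as the interface text tells. Scaled input: -1 to 1 covers 0.4 m each way for a shift and 90 degrees each way for a turn. Its arguments: {"type":"object","properties":{"xyz":{"type":"array","items":{"type":"array","items":{"type":"number","minimum":-1,"maximum":1}}},"twist":{"type":"array","items":{"type":"number","minimum":-1,"maximum":1}},"claw":{"type":"array","items":{"type":"number"}},"squeeze":{"type":"number"}},"required":["xyz","twist","claw"]}

```bash
mkdir -p pics; ls
python3 - <<'E'
from station import env, vision
import cv2
for n in("side","top"):
    im=vision.get_image(n); cv2.imwrite(f"pics/{n}0.png",im[:,:,::-1])
    c=vision.calibration(n); print(n,c)
o=env.get_obs(); print(o['position'],o['eef_rot'],o['contact_force'],env.hold_point_z)
E
```

```text
pics
side {'mtx': array([[361.52794226,   0.        , 253.08867561],
       [  0.        , 361.52794226, 195.8558791 ],
       [  0.        ,   0.        ,   1.        ]]), 'dist': array([-0.06654923,  0.        ,  0.        ,  0.        ,  0.        ]), 'rvec': array([ 2.10143496, -0.09328457,  0.07715685]), 'tvec': array([-539.02789886,   43.51328711, 1249.62260474])}
top {'mtx': array([[470.74799802,   0.        , 251.00285178],
       [  0.        , 470.74799802, 182.11318472],
       [  0.        ,   0.        ,   1.        ]]), 'dist': array([-0.10252132,  0.        ,  0.        ,  0.        ,  0.        ]), 'rvec': array([ 2.13040321, -2.13807682,  0.15676028]), 'tvec': array([ -78.43003172,  539.24895849, 1379.834303  ])}
[197.04429878 566.46089726 230.24376333] [[-9.44482274e-01  3.28561702e-01 -6.64391808e-04]
 [ 3.28562361e-01  9.44480869e-01 -1.63210946e-03]
 [ 9.12566921e-05 -1.75979259e-03 -9.99998447e-01]] [ 0.71570653  0.4137441  -0.43740441] 18.700000000000003
```

View pics/side0.png

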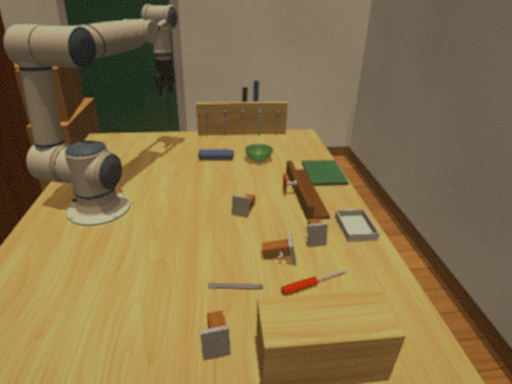

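View pics/top0.png

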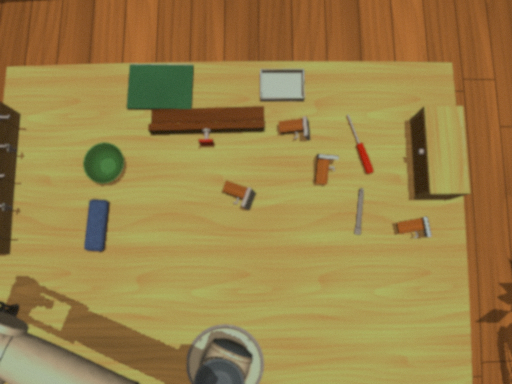

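Four things look like key posts in the top view: A (238,194), B (293,128), C (325,168) and D (412,227). The base is at about (225,365), so A is nearest; its top points left and its hook faces the robot, as described. I'll confirm it in an enlarged crop.

```bash
cat > h.py <<'E'
import numpy as np, cv2
from station import env, vision
def cam(n):
    c=vision.calibration(n); R=cv2.Rodrigues(c['rvec'])[0]; return c,R,-R.T@c['tvec']
def ray(n,p):
    c,R,o=cam(n); u=cv2.undistortPoints(np.array([[p]],float),c['mtx'],c['dist'])[0,0]
    d=R.T@np.array([u[0],u[1],1]); return o,d/np.linalg.norm(d)
def onz(n,p,z):
    o,d=ray(n,p); return o+d*(z-o[2])/d[2]
def tri(p,q):
    o,d=ray('top',p); a,b=ray('side',q)
    s=np.linalg.lstsq(np.c_[d,-b],a-o,rcond=None)[0]
    P,Q=o+s[0]*d,a+s[1]*b; return (P+Q)/2,np.linalg.norm(P-Q)
def pix(n,P):
    c=vision.calibration(n); return cv2.projectPoints(np.array(P,float).reshape(-1,3),c['rvec'],c['tvec'],c['mtx'],c['dist'])[0][:,0]
def masks(im):
    h=cv2.cvtColor(im,cv2.COLOR_RGB2HSV); H,S,V=cv2.split(h); return H,S,V
E
python3 - <<'E'
from h import *
t=cv2.imread('pics/top0.png'); s=cv2.imread('pics/side0.png')
a=cv2.resize(t[170:220,213:268],None,fx=7,fy=7,interpolation=cv2.INTER_CUBIC)
b=cv2.resize(t[98:153,145:270],None,fx=6,fy=6,interpolation=cv2.INTER_CUBIC)[:, :750]
d=cv2.resize(s[185:225,223:263],None,fx=8,fy=8,interpolation=cv2.INTER_CUBIC)[:250]
out=np.zeros((600,760,3),np.uint8); 
d=cv2.resize(d,(330,258)); a=a[:258]
out[:258,:385]=a[:258]; out[:258,400:730]=d; out[265:595,:750]=b
cv2.imwrite('pics/crop.png',out)
for n,im in(('top',t),('side',s)):
    H,S,V=masks(im[:,:,::-1])
    red=((H<5)|(H>174))&(S>170)&(V>90)
    k,l,st,c=cv2.connectedComponentsWithStats(red.astype(np.uint8))
    print(n,[(st[i].tolist(),c[i].round(1)) for i in range(1,k) if st[i,4]>8])
E
```

```text
top [([359, 144, 5, 9, 16], array([360.8, 148.5])), ([362, 153, 10, 19, 58], array([366. , 162.4]))]
side []
```

View pics/crop.png

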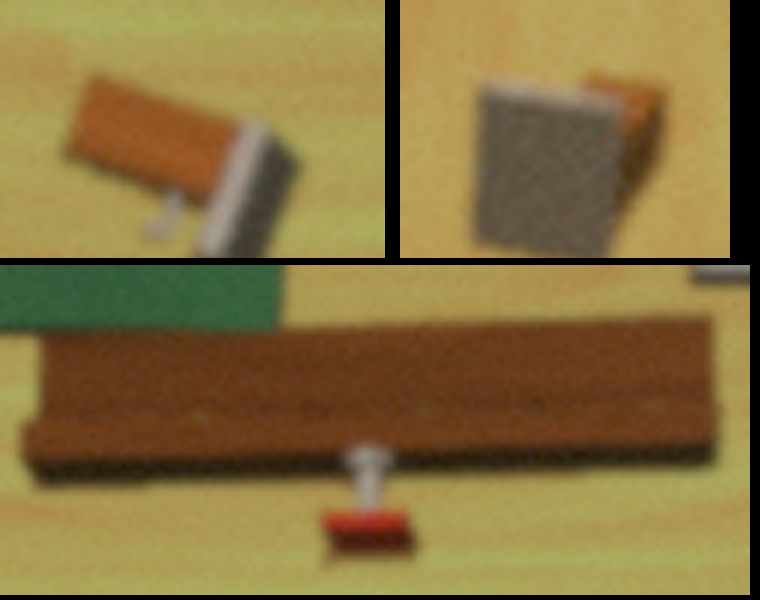

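The crop confirms A: the post lies with its top to the left, its hook towards the robot and its felt foot on the right. The red pad is at about (206,141), with the rail behind it. Now I'll measure both.

Run:
```python
from h import *
A=lambda X,Y:(213+X/7-.43,170+Y/7-.43)
B=lambda X,Y:(145+X/6-.42,98+(Y-265)/6-.42)
tb=onz('top',A(95,76),35.9); tf=onz('top',A(68,152),35.9); fb=onz('top',A(240,122),52); 
print('top back/front',tb.round(),tf.round(),np.linalg.norm(tb-tf),'footjoin back',fb.round(),np.linalg.norm(fb-tb))
d=fb-tb; print('axis yaw deg',np.degrees(np.arctan2(-d[1],-d[0])), 'end-edge yaw',np.degrees(np.arctan2(*(tb-tf)[[1,0]])))
# foot upper edges from top: z12 back corner, z0 back corner
print('foot z12 back',onz('top',A(250,118),68.7).round(),'z0 back',onz('top',A(297,160),71.2).round())
# rail front top edge line
im=cv2.imread('pics/top0.png'); g=cv2.cvtColor(im,cv2.COLOR_BGR2GRAY).astype(float)
pts=[]
for u in list(range(156,196))+list(range(216,260)):
    col=g[122:138,u]; k=np.argmin(np.diff(col[:10])); pts.append((u,122+k+.5))
pts=np.array(pts,float); l=cv2.fitLine(pts.astype(np.float32),cv2.DIST_HUBER,0,.01,.01).ravel()
f=lambda u:(u,l[3]+(u-l[2])*l[1]/l[0])
P=[onz('top',f(u),56) for u in(150.5,263.5)]; e=P[0]-P[1]
print('rail ends',P,np.linalg.norm(e),'own y yaw',np.degrees(np.arctan2(e[1],e[0])),'mid',(P[0]+P[1])/2)
H,S,V=masks(im[:,:,::-1]); m=((H<7)|(H>172))&(S>150); m[:135]=0;m[155:]=0;m[:,:190]=0;m[:,225:]=0
ys,xs=np.where(m); print('red',xs.min(),xs.max(),ys.min(),ys.max())
for q in((323,513),(408,513),(328,533),(411,531)): print('pad top',q,onz('top',B(*q),76).round(1))
```

```text
top back/front [545.  -5.  36.] [512.   7.  36.] 35.191811041826 footjoin back [523. -68.  52.] 69.14723779979168
axis yaw deg 70.13909574733908 end-edge yaw -19.092937445882054
foot z12 back [522. -73.  69.] z0 back [504. -92.  71.]
rail ends [array([700.13963863, 227.68730051,  56.        ]), array([ 706.34171674, -119.10946208,   56.        ])] 346.85221682525486 own y yaw 91.02456268671929 mid [703.24067769  54.28891922  56.        ]
red 200 211 139 143
pad top (323, 513) [665.6  76.8  76. ]
pad top (408, 513) [665.3  34.1  76. ]
pad top (328, 533) [655.3  74.1  76. ]
pad top (411, 531) [656.   32.5  76. ]
```

Request:
{"api": "apply_moves", "payload": {"xyz": [[0.3, -0.54, 0], [0.3, -0.54, 0], [0.3, -0.54, 0], [0.3, -0.54, 0], [0.3, -0.54, 0]], "twist": [-0.1, -0.2, -0.3, -0.4, -0.47], "claw": [0, 0, 0, 0, 0], "squeeze": 20}}

```text
time: 0.6
position: [317.6, 348.7, 230.8]
eef_rot: [[-0.472, 0.881, -0.0], [0.881, 0.472, -0.001], [-0.0, -0.0, -1.0]]
contact_force: [0.6, -0.0, -0.2]
gripper_width: 85.5
grip_force: 0.0
```

Request:
{"api": "apply_moves", "payload": {"xyz": [[0.3, -0.54, -0.1], [0.3, -0.54, -0.1], [0.3, -0.54, -0.1], [0.3, -0.54, -0.1], [0.3, -0.54, -0.1]], "twist": [-0.1, -0.2, -0.3, -0.4, -0.47], "claw": [0, 0, 0, 0, 0]}}

```text
time: 1.1
position: [437.4, 133.0, 190.7]
eef_rot: [[0.244, 0.97, -0.0], [0.97, -0.244, 0.0], [0.0, -0.0, -1.0]]
contact_force: [0.4, 1.6, -0.9]
gripper_width: 85.1
grip_force: 0.0
```

Request:
{"api": "apply_moves", "payload": {"xyz": [[0.215, -0.366, -0.22], [0.215, -0.366, -0.22], [0.215, -0.366, -0.22], [0.215, -0.366, -0.22], [0.215, -0.366, -0.22]], "twist": [-0.06, -0.06, -0.06, -0.06, -0.06], "claw": [0, 0, 0, 0, 0]}}

```text
time: 1.6
position: [522.2, -15.1, 98.7]
eef_rot: [[0.333, 0.943, -0.007], [0.943, -0.333, -0.001], [-0.003, -0.006, -1.0]]
contact_force: [-0.5, 0.1, -0.8]
gripper_width: 85.6
grip_force: 0.0
```

Run:
```python
from h import *
o=env.get_obs(); print(o['position'],np.degrees(np.arctan2(o['eef_rot'][1][1],o['eef_rot'][0][1])))
t=vision.get_image('top')[:,:,::-1]; s=vision.get_image('side')[:,:,::-1]
T=(523.5,-13.5,21); print(pix('top',T),pix('side',T))
a=cv2.resize(t[150:230,190:280],None,fx=4.4,fy=5,interpolation=cv2.INTER_CUBIC)
b=cv2.resize(s[140:230,200:290],None,fx=4.4,fy=4.4,interpolation=cv2.INTER_CUBIC)
a=cv2.resize(a,(396,396));b=cv2.resize(b,(396,396))
cv2.imwrite('pics/pre.png',np.hstack([a,b]))
```

```text
[522.15435635 -15.08930368  98.67196395] -19.450779468522498
[[229.25879407 188.28148442]] [[248.42762862 199.76845386]]
```

View pics/pre.png

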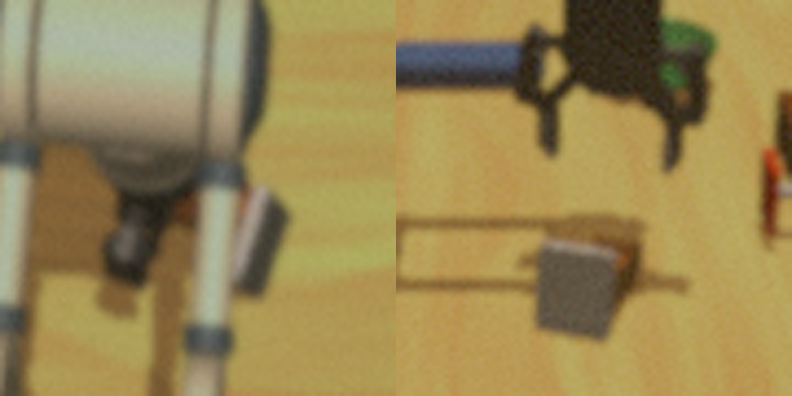

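The fingers straddle the post's top end: the tips are at crop (548,150) and (672,165), with the post centred between them. I'll go down and close.

Request:
{"api": "apply_moves", "payload": {"xyz": [[0, 0, -0.1], [0, 0, -0.17], [0, 0, -0.22], [0, 0, -0.232], [0, 0, -0.232]], "twist": [0, 0, 0, 0, 0], "claw": [0, 0, 0, 0, 0]}}

```text
time: 2.2
position: [522.8, -10.4, 10.9]
eef_rot: [[0.327, 0.945, -0.0], [0.945, -0.327, 0.0], [0.0, -0.0, -1.0]]
contact_force: [-0.1, -0.9, 0.3]
gripper_width: 85.6
grip_force: 0.0
```

Request:
{"api": "apply_moves", "payload": {"xyz": [[0, 0, 0], [0, 0, 0], [0, 0, 0], [0, 0, 0], [0, 0, 0]], "twist": [0, 0, 0, 0, 0], "claw": [0.4, 0.5, 0.6, 0.7, 0.7], "squeeze": 20}}

```text
time: 2.7
position: [523.8, -11.5, 11.8]
eef_rot: [[0.329, 0.944, 0.002], [0.944, -0.329, -0.0], [0.001, 0.002, -1.0]]
contact_force: [1.7, 0.1, 4.6]
gripper_width: 35.7
grip_force: 25.1
```

Request:
{"api": "apply_moves", "payload": {"xyz": [[-0.006, -0.016, 0.033], [-0.011, -0.03, 0.057], [-0.016, -0.045, 0.08], [-0.023, -0.064, 0.1], [-0.029, -0.083, 0.12]], "twist": [0, 0, 0, 0, 0], "claw": [0.7, 0.7, 0.7, 0.7, 0.7]}}

```text
time: 3.2
position: [510.9, -45.4, 59.0]
eef_rot: [[0.329, 0.944, -0.0], [0.944, -0.329, 0.0], [-0.0, -0.0, -1.0]]
contact_force: [-0.9, -0.6, -5.2]
gripper_width: 35.7
grip_force: 22.5
```

Run:
```python
from h import *
o=env.get_obs(); print(o['position'],o['contact_force'],o['wrist_torque'],o['gripper_width'])
s=vision.get_image('side')[:,:,::-1]
cv2.imwrite('pics/lift1.png',cv2.resize(s[140:240,200:300],None,fx=5,fy=5,interpolation=cv2.INTER_CUBIC))
```

```text
[510.94167337 -45.42892843  58.99929106] [-0.93068973 -0.63751666 -5.17110908] [ 0.23383678 -0.12952394  0.03595354] 35.74701790625398
```

View pics/lift1.png

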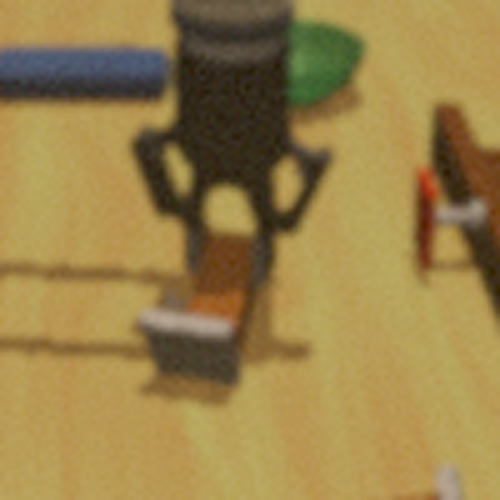

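It is held just off the shelf and only partly turned, because pad friction stops it pivoting. I'll follow the arc further and ease the grip gradually.

Request:
{"api": "apply_moves", "payload": {"xyz": [[-0.01, -0.03, 0.02], [-0.02, -0.06, 0.035], [-0.03, -0.09, 0.04], [-0.03, -0.09, 0.04], [-0.03, -0.09, 0.04]], "twist": [0, 0, 0, 0, 0], "claw": [0.65, 0.62, 0.6, 0.59, 0.585]}}

```text
time: 3.75
position: [499.2, -81.0, 74.3]
eef_rot: [[0.33, 0.944, -0.0], [0.944, -0.33, 0.0], [0.0, -0.0, -1.0]]
contact_force: [-0.0, -0.2, -5.0]
gripper_width: 35.6
grip_force: 22.5
```

Run:
```python
from h import *
o=env.get_obs(); print(o['position'],o['contact_force'],o['wrist_torque'],o['gripper_width'],o['grip_force'])
s=vision.get_image('side')[:,:,::-1]
cv2.imwrite('pics/lift2.png',cv2.resize(s[140:240,200:300],None,fx=5,fy=5,interpolation=cv2.INTER_CUBIC))
```

```text
[499.15698089 -81.0195543   74.29811408] [-0.02801477 -0.16532919 -5.00251593] [ 0.19188518 -0.07230823 -0.00922492] 35.58379325741426 22.522018253803253
```

View pics/lift2.png

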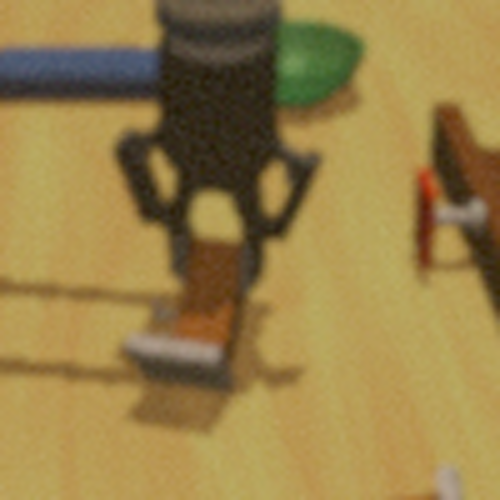

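It has turned to about 50° and is creeping further. I'll lower the edge onto the shelf and keep moving over it.

Request:
{"api": "apply_moves", "payload": {"xyz": [[0, 0, -0.012], [-0.008, -0.022, -0.014], [-0.016, -0.045, -0.014], [-0.025, -0.07, -0.016], [-0.033, -0.095, -0.018]], "twist": [0, 0, 0, 0, 0], "claw": [0.585, 0.584, 0.583, 0.582, 0.582]}}

```text
time: 4.3
position: [486.4, -119.5, 68.7]
eef_rot: [[0.329, 0.944, 0.002], [0.944, -0.329, 0.0], [0.001, 0.002, -1.0]]
contact_force: [-1.9, 1.7, 6.8]
gripper_width: 35.7
grip_force: 16.0
```

Run:
```python
from h import *
o=env.get_obs(); print(o['position'],o['contact_force'],o['wrist_torque'],o['gripper_width'],o['grip_force'])
```

```text
[ 486.37394262 -119.4603407    68.74538704] [-1.87445646  1.65198554  6.75751322] [ 0.63695663  0.4858234  -0.06550676] 35.66646996031117 15.98423570394516
```

Request:
{"api": "apply_moves", "payload": {"xyz": [[0, 0, 0.005], [0, 0, 0.008], [0, 0, 0.008], [0, 0, 0.008], [0, 0, 0.008]], "twist": [0, 0, 0, 0, 0], "claw": [0.58, 0.578, 0.576, 0.574, 0.57]}}

```text
time: 4.8
position: [486.6, -118.4, 70.9]
eef_rot: [[0.328, 0.945, 0.001], [0.945, -0.328, -0.0], [0.0, 0.001, -1.0]]
contact_force: [0.6, -0.6, 0.9]
gripper_width: 36.6
grip_force: 0.4
```

Run:
```python
from h import *
o=env.get_obs(); print(o['position'],o['contact_force'],o['wrist_torque'],o['gripper_width'],o['grip_force'])
s=vision.get_image('side')[:,:,::-1]
cv2.imwrite('pics/lift3.png',cv2.resize(s[140:240,200:300],None,fx=5,fy=5,interpolation=cv2.INTER_CUBIC))
```

```text
[ 486.64519397 -118.44773911   70.87792381] [ 0.62152453 -0.61424584  0.92388627] [-0.09750822 -0.10201931  0.01866529] 36.63313992699586 0.4374403227120638
```

View pics/lift3.png

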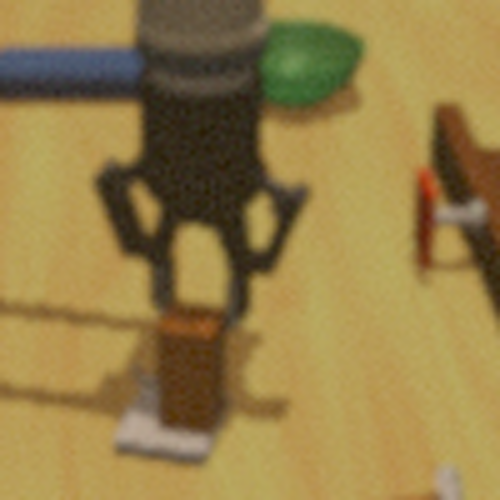

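The post stands upright, with its top face at crop (192,318) and its foot flat. I'll release it, rise, turn the gripper a quarter turn and locate the post.

Request:
{"api": "apply_moves", "payload": {"xyz": [[0, 0, 0], [0, 0, 0], [0, 0, 0.05], [0, 0, 0.12], [0, 0, 0.2]], "twist": [0, 0, 0, 0, 0], "claw": [0.4, 0, 0, 0, 0]}}

```text
time: 5.35
position: [485.4, -118.3, 150.2]
eef_rot: [[0.328, 0.945, -0.003], [0.945, -0.328, 0.001], [-0.0, -0.003, -1.0]]
contact_force: [0.6, 0.2, 1.1]
gripper_width: 85.4
grip_force: 0.0
```

Request:
{"api": "apply_moves", "payload": {"xyz": [[0, 0, 0.02], [0, 0, 0.02], [0, 0, 0.02], [0, 0, 0.02], [0, 0, 0.02]], "twist": [0.09, 0.18, 0.27, 0.36, 0.45], "claw": [0, 0, 0, 0, 0]}}

```text
time: 5.85
position: [486.1, -118.5, 158.3]
eef_rot: [[-0.369, 0.929, -0.0], [0.929, 0.369, 0.0], [0.0, -0.0, -1.0]]
contact_force: [-0.3, -0.1, -0.1]
gripper_width: 85.5
grip_force: 0.0
```

Request:
{"api": "apply_moves", "payload": {"xyz": [[0, 0, 0], [0, 0, 0], [0, 0, 0], [0, 0, 0], [0, 0, 0]], "twist": [0.09, 0.18, 0.27, 0.36, 0.45], "claw": [0, 0, 0, 0, 0]}}

```text
time: 6.35
position: [486.1, -118.5, 158.3]
eef_rot: [[-0.884, 0.467, -0.0], [0.467, 0.884, 0.0], [0.001, -0.0, -1.0]]
contact_force: [-1.0, 0.3, 0.3]
gripper_width: 85.4
grip_force: 0.0
```

Run:
```python
from h import *
o=env.get_obs(); print(o['position'],np.degrees(np.arctan2(o['eef_rot'][1][1],o['eef_rot'][0][1])))
s=vision.get_image('side')[:,:,::-1]
t=vision.get_image('top')[:,:,::-1]
a=cv2.resize(s[185:240,215:265],None,fx=8,fy=8,interpolation=cv2.INTER_CUBIC)
b=cv2.resize(t[175:230,235:285],None,fx=8,fy=8,interpolation=cv2.INTER_CUBIC)
cv2.imwrite('pics/stand.png',np.hstack([a,b]))
```

```text
[ 486.07728802 -118.53787359  158.3259102 ] 62.15540867633376
```

View pics/stand.png

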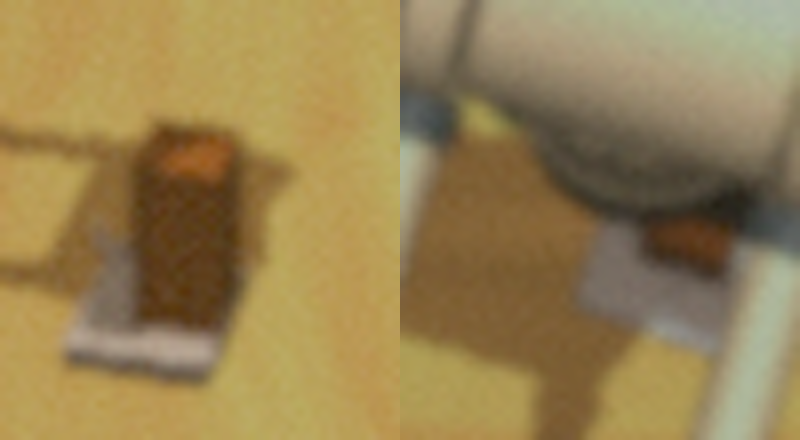

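Standing in the side view: the near top edge of the post runs from crop (140,178) to (238,178), and the foot's near lower edge from (65,358) to (208,380). I'll compute the pose from these.

Run:
```python
from h import *
C=lambda X,Y:(215+X/8-.44,185+Y/8-.44); D=lambda X,Y:(235+(X-400)/8-.44,175+Y/8-.44)
f,b=onz('side',C(66,360),0),onz('side',C(208,381),0)
print('foot low -y edge',f.round(1),b.round(1),'len',np.linalg.norm(b-f),'yaw',np.degrees(np.arctan2(*(b-f)[[1,0]])))
f2,b2=onz('side',C(136,180),90),onz('side',C(239,178),90)
print('post top -y edge',f2.round(1),b2.round(1),np.linalg.norm(b2-f2))
f3,b3=onz('side',C(138,326),12),onz('side',C(222,332),12); print('post bottom -y',f3.round(1),b3.round(1))
# top view: foot front-left corner (front,+y) and front edge, z=12
p,q=onz('top',D(578,305),12),onz('top',D(598,225),12); r=onz('top',D(712,345),12)
print('top foot +y/front corner',p.round(1),'along +y edge',q.round(1),np.degrees(np.arctan2(*(q-p)[[1,0]])),'front edge',r.round(1),np.degrees(np.arctan2(*(p-r)[[1,0]])))
for y in(-15,-18,-20):
    R=cv2.Rodrigues(np.array([0,0,np.radians(y)]))[0]
    for n,P,l in(('footf',f,(-42,-35,0)),('footb',b,(18,-35,0)),('topf',f2,(-18,-18,90)),('topb',b2,(18,-18,90)),('botf',f3,(-18,-18,12)),('T+yf',p,(-42,35,12))):
        print(y,n,(P-R@np.array(l,float)).round(1))
```

```text
foot low -y edge [ 428.9 -156.9    0. ] [ 484.5 -175.2    0. ] len 58.56724266998916 yaw -18.216870814070216
post top -y edge [ 457.6 -166.7   90. ] [ 497.  -168.1   90. ] 39.3546237012527
post bottom -y [ 458.1 -152.5   12. ] [ 491.2 -159.1   12. ]
top foot +y/front corner [449.1 -97.5  12. ] along +y edge [ 479.8 -105.3   12. ] -14.252509012717168 front edge [ 433.6 -148.5   12. ] 73.09024305967601
-15 footf [ 478.5 -133.9    0. ]
-15 footb [ 476.2 -136.7    0. ]
-15 topf [ 479.7 -154.     0. ]
-15 topb [ 484.2 -146.     0. ]
-15 botf [ 480.1 -139.8    0. ]
-15 T+yf [ 480.6 -142.2    0. ]
-18 footf [ 479.6 -136.6    0. ]
-18 footb [ 478.2 -136.3    0. ]
-18 topf [ 480.3 -155.2    0. ]
-18 topb [ 485.4 -145.4    0. ]
-18 botf [ 480.7 -140.9    0. ]
-18 T+yf [ 478.2 -143.8    0. ]
-20 footf [ 480.3 -138.4    0. ]
-20 footb [ 479.6 -136.2    0. ]
-20 topf [ 480.7 -156.     0. ]
-20 topb [ 486.2 -145.     0. ]
-20 botf [ 481.1 -141.7    0. ]
-20 T+yf [ 476.6 -144.8    0. ]
```

Request:
{"api": "apply_moves", "payload": {"xyz": [[-0.017, -0.054, 0], [-0.017, -0.054, 0], [-0.017, -0.054, -0.08], [-0.017, -0.054, -0.17], [-0.017, -0.054, -0.25]], "twist": [0.09, 0.1, 0.1, 0.1, 0.1], "claw": [0, 0, 0, 0, 0]}}

```text
time: 6.95
position: [479.3, -139.8, 57.1]
eef_rot: [[-0.943, 0.334, 0.0], [0.334, 0.943, 0.0], [-0.0, 0.0, -1.0]]
contact_force: [-0.3, 1.2, -0.2]
gripper_width: 85.3
grip_force: 0.0
```

Request:
{"api": "apply_moves", "payload": {"xyz": [[0, 0, -0.04], [0, 0, -0.06], [0, 0, -0.06], [0, 0, -0.06], [0, 0, -0.06]], "twist": [0, 0, 0, 0, 0], "claw": [0, 0, 0.2, 0.4, 0.45]}}

```text
time: 7.45
position: [480.4, -140.5, 36.2]
eef_rot: [[-0.944, 0.329, 0.003], [0.329, 0.944, -0.001], [-0.003, -0.0, -1.0]]
contact_force: [0.3, -0.3, -0.8]
gripper_width: 47.0
grip_force: 0.0
```

Request:
{"api": "apply_moves", "payload": {"xyz": [[0, 0, 0], [0, 0, 0], [0, 0, 0], [0, 0, 0], [0, 0, 0]], "twist": [0, 0, 0, 0, 0], "claw": [0.52, 0.56, 0.6, 0.8, 0.8], "squeeze": 50}}

```text
time: 7.95
position: [479.9, -140.6, 35.6]
eef_rot: [[-0.944, 0.329, 0.001], [0.329, 0.944, -0.001], [-0.002, -0.0, -1.0]]
contact_force: [-0.5, -1.8, 5.9]
gripper_width: 35.5
grip_force: 40.7
```

Request:
{"api": "apply_moves", "payload": {"xyz": [[0.02, 0.027, 0.001], [0.05, 0.068, 0.001], [0.08, 0.108, 0.001], [0.11, 0.149, 0.001], [0.14, 0.19, 0.001]], "twist": [0.02, 0.05, 0.07, 0.09, 0.112], "claw": [0.8, 0.8, 0.8, 0.8, 0.8]}}

```text
time: 8.45
position: [536.1, -63.7, 35.6]
eef_rot: [[-0.988, 0.157, 0.001], [0.157, 0.988, -0.001], [-0.001, -0.0, -1.0]]
contact_force: [-1.4, -3.4, 4.8]
gripper_width: 35.7
grip_force: 40.8
```

Request:
{"api": "apply_moves", "payload": {"xyz": [[0.03, 0.042, 0], [0.06, 0.085, 0], [0.09, 0.13, 0], [0.12, 0.17, 0], [0.14, 0.2, 0]], "twist": [0.03, 0.06, 0.08, 0.1, 0.112], "claw": [0.8, 0.8, 0.8, 0.8, 0.8]}}

```text
time: 8.95
position: [592.3, 16.8, 35.6]
eef_rot: [[-1.0, -0.019, 0.001], [-0.019, 1.0, -0.0], [-0.001, -0.0, -1.0]]
contact_force: [-1.6, -3.6, 5.5]
gripper_width: 35.7
grip_force: 40.8
```

Request:
{"api": "apply_moves", "payload": {"xyz": [[0.02, 0.03, 0.001], [0.04, 0.055, 0.001], [0.06, 0.08, 0.001], [0.075, 0.094, 0.001], [0.075, 0.094, 0.001]], "twist": [0, 0, 0, 0, 0], "claw": [0.8, 0.8, 0.8, 0.8, 0.8]}}

```text
time: 9.45
position: [622.5, 54.9, 35.6]
eef_rot: [[-1.0, -0.018, 0.002], [-0.018, 1.0, 0.001], [-0.002, 0.001, -1.0]]
contact_force: [1.7, 3.3, 4.4]
gripper_width: 35.6
grip_force: 40.6
```

Run:
```python
from h import *
F=[];
for i in range(1): o=env.get_obs()
print(o['position'],o['contact_force'],o['wrist_torque'])
s=vision.get_image('side')[:,:,::-1]; t=vision.get_image('top')[:,:,::-1]
print(env.get_obs()['contact_force'])
a=cv2.resize(s[150:220,250:320],(400,400),interpolation=cv2.INTER_CUBIC)
b=cv2.resize(t[115:175,180:240],(400,400),interpolation=cv2.INTER_CUBIC)
cv2.imwrite('pics/near.png',np.hstack([a,b]))
```

```text
[622.50762528  54.86153455  35.58200161] [1.73366918 3.29646653 4.42757494] [ 2.73008829e-01 -2.88576018e-01  1.50250766e-04]
[0.94708422 2.78538471 3.57729757]
```

View pics/near.png

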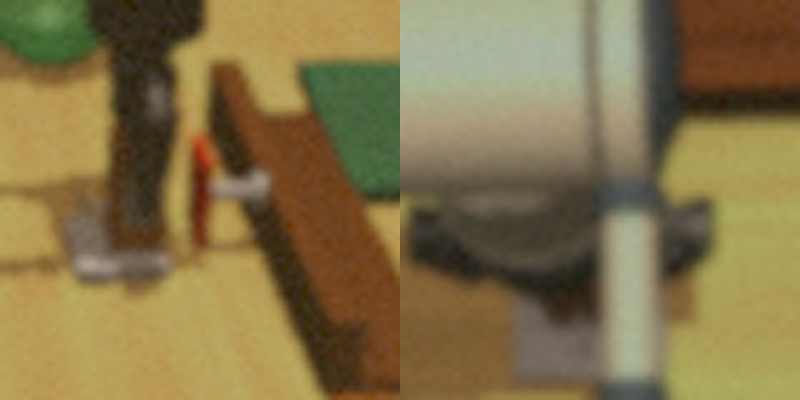

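Run:
```python
from h import *
D=lambda X,Y:(180+(X-400)*.15-.43,115+Y*.15-.43)
print(onz('top',D(515,378),12).round(1),onz('top',D(515,320),12).round(1))
S=lambda X,Y:(250+X*.175-.41,150+Y*.175-.41)
for q in((85,280),(168,275)):print('foot low -y',onz('side',S(*q),0).round(1))
for q in((192,150),(197,250)):print('pad near edge',q,[onz('side',S(*q),z).round(1) for z in(76,14)])
```

```text
[578.6  88.1  12. ] [606.2  88.6  12. ]
foot low -y [586.2  25.4   0. ]
foot low -y [640.5  27.9   0. ]
pad near edge (192, 150) [array([656.4,  55.4,  76. ]), array([680.5, 174.1,  14. ])]
pad near edge (197, 250) [array([637.6, -71.2,  76. ]), array([659.8,  34.6,  14. ])]
```

Request:
{"api": "apply_moves", "payload": {"xyz": [[0.012, 0, 0], [0.022, 0, 0], [0.03, 0, 0.001], [0.035, 0, 0.001], [0.035, 0, 0.001]], "twist": [0, 0, 0, 0, 0], "claw": [0.8, 0.8, 0.8, 0.8, 0.8]}}

```text
time: 10.05
position: [635.3, 53.1, 35.6]
eef_rot: [[-1.0, -0.017, -0.001], [-0.017, 1.0, -0.0], [0.001, -0.0, -1.0]]
contact_force: [-1.9, -1.3, 4.3]
gripper_width: 35.6
grip_force: 40.9
```

Request:
{"api": "apply_moves", "payload": {"xyz": [[0.005, 0, 0], [0.01, 0, 0], [0.015, 0, 0], [0.015, 0, 0], [0.015, 0, 0]], "twist": [0, 0, 0, 0, 0], "claw": [0.8, 0.8, 0.8, 0.8, 0.8]}}

```text
time: 10.55
position: [641.7, 53.4, 35.6]
eef_rot: [[-1.0, -0.017, 0.0], [-0.017, 1.0, -0.0], [-0.0, -0.0, -1.0]]
contact_force: [-0.9, -0.6, 3.1]
gripper_width: 35.6
grip_force: 40.8
```

Request:
{"api": "apply_moves", "payload": {"xyz": [[0.003, 0, 0], [0.005, 0, 0], [0.007, 0, 0], [0.007, 0, 0], [0.007, 0, 0]], "twist": [0, 0, 0, 0, 0], "claw": [0.8, 0.8, 0.8, 0.8, 0.8]}}

```text
time: 11.05
position: [644.0, 53.4, 35.6]
eef_rot: [[-1.0, -0.017, -0.0], [-0.017, 1.0, 0.0], [0.0, 0.0, -1.0]]
contact_force: [-3.8, -0.3, 4.0]
gripper_width: 35.5
grip_force: 40.8
```

Request:
{"api": "apply_moves", "payload": {"xyz": [[0.003, 0, 0], [0.007, 0, 0], [0.01, 0, 0], [0.01, 0, 0], [0.01, 0, 0]], "twist": [0, 0, 0, 0, 0], "claw": [0.8, 0.8, 0.8, 0.8, 0.8]}}

```text
time: 11.55
position: [647.7, 53.5, 35.6]
eef_rot: [[-1.0, -0.017, -0.001], [-0.017, 1.0, 0.0], [0.001, 0.0, -1.0]]
contact_force: [-6.9, 0.6, 5.8]
gripper_width: 35.8
grip_force: 40.9
```

Request:
{"api": "apply_moves", "payload": {"xyz": [[0, 0, 0], [0, 0, 0], [0, 0, 0]], "twist": [0, 0, 0], "claw": [0.8, 0.8, 0.8]}}

```text
time: 11.85
position: [647.8, 53.5, 35.6]
eef_rot: [[-1.0, -0.017, -0.001], [-0.017, 1.0, 0.0], [0.001, 0.0, -1.0]]
contact_force: [-6.3, 0.6, 4.7]
gripper_width: 35.6
grip_force: 40.9
```

Request:
{"api": "apply_moves", "payload": {"xyz": [[0.003, 0, 0], [0.007, 0, 0], [0.011, 0, 0], [0.014, 0, 0], [0.014, 0, 0]], "twist": [0, 0, 0, 0, 0], "claw": [0.8, 0.8, 0.8, 0.8, 0.8]}}

```text
time: 12.35
position: [652.5, 53.6, 35.6]
eef_rot: [[-1.0, -0.017, -0.004], [-0.017, 1.0, 0.0], [0.004, 0.0, -1.0]]
contact_force: [-11.1, -0.4, 7.0]
gripper_width: 35.5
grip_force: 41.1
```

Request:
{"api": "apply_moves", "payload": {"xyz": [[0, 0, 0], [0, 0, 0], [0, 0, 0]], "twist": [0, 0, 0], "claw": [0.8, 0.8, 0.8]}}

```text
time: 12.65
position: [652.5, 53.6, 35.6]
eef_rot: [[-1.0, -0.017, -0.003], [-0.017, 1.0, 0.0], [0.003, 0.0, -1.0]]
contact_force: [-9.7, 0.8, 7.3]
gripper_width: 35.5
grip_force: 41.1
```

Run:
```python
from h import *
s=vision.get_image('side')[:,:,::-1]; o=env.get_obs(); print(o['position'],o['contact_force'],o['wrist_torque'])
b=cv2.imread('pics/side0.png')
a=[cv2.resize(i[150:220,250:320],(400,400),interpolation=cv2.INTER_CUBIC) for i in(b,s)]
cv2.imwrite('pics/press.png',np.hstack(a))
```

```text
[652.49361061  53.58746984  35.6187261 ] [-10.42279484   0.75798507   6.98667887] [ 0.19329466  1.26848208 -0.01281979]
```

View pics/press.png

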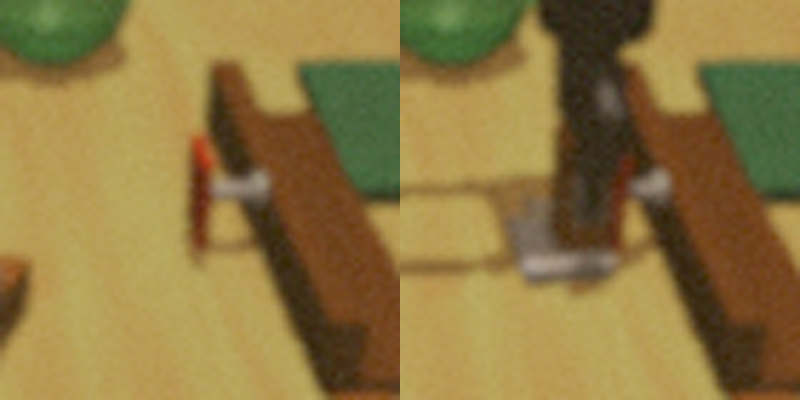

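Request:
{"api": "apply_moves", "payload": {"xyz": [[0.002, 0, 0], [0.005, 0, 0], [0.005, 0, 0], [0.005, 0, 0], [0.005, 0, 0]], "twist": [0, 0, 0, 0, 0], "claw": [0.8, 0.8, 0.8, 0.8, 0.8]}}

```text
time: 13.2
position: [654.1, 53.6, 35.6]
eef_rot: [[-1.0, -0.017, -0.004], [-0.017, 1.0, 0.0], [0.004, 0.0, -1.0]]
contact_force: [-11.8, -0.5, 7.3]
gripper_width: 35.6
grip_force: 41.2
```

Request:
{"api": "apply_moves", "payload": {"xyz": [[0, 0, 0], [0, 0, 0], [0, 0, 0], [0, 0, 0], [0, 0, 0]], "twist": [0, 0, 0, 0, 0], "claw": [0.8, 0.8, 0.8, 0.8, 0.8]}}

```text
time: 13.7
position: [654.1, 53.6, 35.6]
eef_rot: [[-1.0, -0.017, -0.004], [-0.017, 1.0, 0.0], [0.004, 0.0, -1.0]]
contact_force: [-11.9, 0.1, 8.2]
gripper_width: 35.6
grip_force: 41.2
```

Steady at about 11.9 N in total, shelf friction included, so the spring takes about 10 N at a depth of 11–13 mm. Handing in.

```bash
python3 -c "
from station import env
print(env.job_done())"
```

```text
the job is handed in; nothing more can be done
None
```

The key post stands upright, gripped and pressed back-first against the middle of the red pad at about 10 N (estimated 11–13 mm in; wrist reading 11.9 N including shelf friction), and the job was handed in after about 14 s.

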